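# Pack the mould's hardware caddy

## Robot

A 6-joint arm with a two-finger parallel gripper is mounted at the origin on the work surface. World frame = base frame: x ahead of the robot, y to its left, z up, the work surface at z = 0. Lengths are in m, angles in rad, forces in N, time in s.
With the tool pointing down it reaches from about 0.325 to 0.775 m from the base axis. Payload 9.3 kg.
Tool frame: the origin (TCP) lies at the very end of the fingers, on their centre line; the grasp point (between the pads) lies arm.pinch_z behind it (arm.pinch_z is the distance from the TCP to the grasp point, in m); z points along the fingers, y is the line along which they close (so a half turn about z gives the same grasp; the last joint's range is limited). The gripper opens to 85 mm and grips with 20 to 120 N. Pads are 22 mm wide; open, the fingers measure 114 mm over their backs; the gripper's body (76 mm by 85 mm) begins 54 mm behind the grasp point. The pads swing forward as they close: fully open they stand 13 mm farther back than shut.
Start: joints at [1.065, 0.259, 0.021, 1.334, 0, 1.418], TCP at [0.19, 0.516, 0.203] pointing down, gripper open.
Joint ranges: [-3.04, 3.04], [-0.91, 1.82], [-1.04, 1.36], [-1.92, 1.95], [-1.52, 1.45], [-3.14, 3.14]. Speed limits (rad/s): [2.22, 2.22, 2.79, 3.14, 3.14, 3.14].

## Interface

Orientations are given as a rotation vector (axis times angle).
In Python, from plant import arm gives the robot as it stands. The module is installed in compiled form; this text tells all that it offers.
- The arm moves only by the shell command python3 -m handwheel 'ROWS' [FORCE]. ROWS is a JSON object of lists of equal length, an entry for each row: "linear": the shift along the tool's x, y, z in mm, a list of three; "rotation": the turn, a rotation vector about the tool's x, y, z in rad, a list of three; "hand": the closure, from -1 (fully open) to 1 (shut). In form: {"linear": [[x, y, z], ...], "rotation": [[rx, ry, rz], ...], "hand": [hand, ...]}. A call has 1 to 8 rows; each row is the pose to reach, as a shift and turn from the pose commanded when the call began, along the tool's axes at that moment; what a row does not reach only later rows make up. A row lasts 1/10 s, in which the tool goes at most 50 mm and 8.59 degrees, less where a joint would pass 70% of its speed; a pose out of reach is approached as far as the arm can. A call with a gripper value outside its range is refused whole. The fingers move at their own pace and stop on an object; FORCE is the grip in N (left out, the last holds). Time passes only in rows, so rows that repeat a pose let the fingers close. It gives the time, the measured TCP pose, the force, the opening and the grip force at its end, in the units of the state.
- arm.get_obs(): the state, without advancing time (a new reading comes with each control period).
- arm.snapshot(name): name is "side" or "top"; returns a dict with "image" (384x512x3 uint8, red, green, blue), "K" (3x3 intrinsics, pixels), "position" and "rotation" of the camera in the world. Camera axes: x right, y up, looking along -z (the intrinsics and any distortion apply to the point x, -y, -z); pixel columns grow to the right and rows downward; lengths in m; the calibration is good to about 2 mm. A picture is of the moment at which its call begins. There is no depth.
- arm.sign_off(): hands the job in; it is judged then, once.
The state is a dict: "t": time; "joint_pos": joint angles; "qd": joint speeds; "joint_efforts": joint torques, N m; "tcp_pos": TCP position; "ee_rot": TCP orientation; "contact_force": force on the tool from outside, world axes, zero at the start; "ft_torque": the same for the moment, N m; "grip_width": finger opening in m; "grip_force": force on a finger pad.
Only numpy, scipy, OpenCV 4.12 (cv2) and the standard library are available. Lean on these libraries where they do the work, as an engineer would, in place of code of your own. Each camera call takes 0.05 s, during which the arm holds its last target. There are 200 camera calls.

## Task

Pack the hardware caddy for this mould: put the brass water coupling with the blue sleeve in the caddy's blue bin, the brass one with the red sleeve in the red bin, the lifting eyebolt in the yellow bin and the guide bush in the green bin. The two steel couplings belong to the hydraulics: leave them lying where they are.

Things in the scene. Friction and masses are not known exactly. Their poses are not given: they have to be found in the camera images.
- brass_blue: Brass quick coupling, blue sleeve. Lies on the mat, any yaw; 60 mm long, 24 mm thick, 0.14 kg: brass hexagon (24 mm across flats, on a flat: does not roll), brass hose tail and nose, blue sleeve 16 mm wide, 24 mm diameter. Axis = local x: tail end at -35, nose end at +25 mm. Origin: underside, below the sleeve's middle; the axis is 12 mm above it
- brass_red: Brass quick coupling, red sleeve. Lies on the mat, any yaw; 60 mm long, 24 mm thick, 0.14 kg: brass hexagon (24 mm across flats, on a flat: does not roll), brass hose tail and nose, red sleeve 16 mm wide, 24 mm diameter. Axis = local x: tail end at -35, nose end at +25 mm. Origin: underside, below the sleeve's middle; the axis is 12 mm above it
- eyebolt: Dark steel M10 lifting eyebolt lying on the mat, any yaw, 0.12 kg: ring 45 mm outside, 25 mm inside, of 10 mm round bar; 25 mm collar; threaded shank. Origin: on the mat under the ring's centre; shank along local -x (end at -39 mm), ring's far edge at x = +22 mm. Tipped 12 degrees on its collar, ring centre 9 mm up; grip the ring across its 45 mm width (local y)
- guide_bush: Bright steel shouldered guide bush standing on its flange on the mat, 0.15 kg: tube 40 mm tall, 30 mm outside, 20 mm bore, flange of 38 mm diameter and 6 mm height at the foot. Origin: centre of its underside; local z is its axis. The blue-green mat is 4 mm thick; things on it are 90 mm or more apart (centres); two dark cap screws 35 mm tall, 16 mm wide stand among them
- steel_blue: Steel quick coupling, blue sleeve (hydraulic, silver-grey: look-alike). Lies on the mat, any yaw; 60 mm long, 24 mm thick, 0.14 kg: steel hexagon (24 mm across flats, on a flat: does not roll), steel hose tail and nose, blue sleeve 16 mm wide, 24 mm diameter. Axis = local x: tail end at -35, nose end at +25 mm. Origin: underside, below the sleeve's middle; the axis is 12 mm above it
- steel_red: Steel quick coupling, red sleeve (hydraulic, silver-grey: look-alike). Lies on the mat, any yaw; 60 mm long, 24 mm thick, 0.14 kg: steel hexagon (24 mm across flats, on a flat: does not roll), steel hose tail and nose, red sleeve 16 mm wide, 24 mm diameter. Axis = local x: tail end at -35, nose end at +25 mm. Origin: underside, below the sleeve's middle; the axis is 12 mm above it
- bin_blue: Blue open parts bin, fixed in the grey caddy. Outside 116 (x) by 112 (y) mm, walls and floor 3 mm; back (+x) 48 mm high, front lip (-x, white label) 26 mm, sides 48 mm, lower at the front. Origin: centre of its underside, 3 mm above the bench; inner floor 3 mm higher. The four bins stand 2 by 2, 3 mm apart; which is where changes
- bin_red: Red open parts bin, fixed in the grey caddy. Outside 116 (x) by 112 (y) mm, walls and floor 3 mm; back (+x) 48 mm high, front lip (-x, white label) 26 mm, sides 48 mm, lower at the front. Origin: centre of its underside, 3 mm above the bench; inner floor 3 mm higher. The caddy stands left or right on the bench, turned a little
- bin_yellow: Yellow open parts bin, fixed in the grey caddy. Outside 116 (x) by 112 (y) mm, walls and floor 3 mm; back (+x) 48 mm high, front lip (-x, white label) 26 mm, sides 48 mm, lower at the front. Origin: centre of its underside, 3 mm above the bench; inner floor 3 mm higher. The caddy's own wall is 30 mm high
- bin_green: Green open parts bin, fixed in the grey caddy. Outside 116 (x) by 112 (y) mm, walls and floor 3 mm; back (+x) 48 mm high, front lip (-x, white label) 26 mm, sides 48 mm, lower at the front. Origin: centre of its underside, 3 mm above the bench; inner floor 3 mm higher. The caddy has a 62 mm high steel carrying loop on its +y and -y sides
Not all that is in view belongs to the job. Leave any pink or purple look-alike of the steel_red alone.

How it is judged:
At the end, for the whole second after the job is handed in: Each of the four things lies released and at rest inside its own bin (origin within 45 mm in x and 44 mm in y of the bin's centre and less than 40 mm above the bin's underside), and both steel couplings are at rest within 20 mm of where they started (x of brass_blue in the frame of bin_blue between -0.045 and 0.045 m and y of brass_blue in the frame of bin_blue between -0.044 and 0.044 m and z of brass_blue in the frame of bin_blue between -0.005 and 0.04 m and linear speed of each of brass_blue, brass_red, eyebolt, guide_bush, steel_blue, steel_red below 0.03 m/s and angular speed of each of brass_blue, brass_red, eyebolt, guide_bush below 0.5 rad/s and x of brass_red in the frame of bin_red between -0.045 and 0.045 m and y of brass_red in the frame of bin_red between -0.044 and 0.044 m and z of brass_red in the frame of bin_red between -0.005 and 0.04 m and x of eyebolt in the frame of bin_yellow between -0.045 and 0.045 m and y of eyebolt in the frame of bin_yellow between -0.044 and 0.044 m and z of eyebolt in the frame of bin_yellow between -0.005 and 0.04 m and x of guide_bush in the frame of bin_green between -0.045 and 0.045 m and y of guide_bush in the frame of bin_green between -0.044 and 0.044 m and z of guide_bush in the frame of bin_green between -0.005 and 0.04 m and distance of each of steel_blue, steel_red from where it was at the start of the episode below 0.02 m); the robot touches nothing.
It fails at once if a steel coupling was moved from where it lay (more than 20 mm) (distance of any of steel_blue, steel_red from where it was at the start of the episode above 0.02 m).
It also fails if it takes over 109 s, if anything falls off the work surface, if the arm or the gripper's body presses on something with over 40 N, if the wrist force passes 120 N, or if a joint passes its speed limit or range.

## Working session

There is one attempt and no reset: what is moved stays moved. The work goes in short steps, Python scripts to look and compute and a shell command to move; the robot and the scene stay as the last step left them, time stands still between calls to the robot, and variables do not carry over. Pictures are saved under pics/ and viewed, at most 14 in all, crops included, and the job is handed in when it is done.

```bash
mkdir -p pics; python3 - <<'E'
from plant import arm
import cv2,numpy as np
print(arm.pinch_z)
o=arm.get_obs();print({k:np.round(v,3) for k,v in o.items()})
for n in("side","top"):
    s=arm.snapshot(n);cv2.imwrite(f"pics/{n}0.png",cv2.cvtColor(s["image"],cv2.COLOR_RGB2BGR));np.savez(f"{n}0.npz",**s)
    print(n,s["K"],s["position"],s["rotation"],[k for k in s])
E
```

```text
0.0187
{'t': np.float64(0.0), 'joint_pos': array([ 1.065,  0.259,  0.021,  1.334, -0.   ,  1.418]), 'qd': array([ 0.002, -0.   , -0.   , -0.   ,  0.001,  0.001]), 'joint_efforts': array([ 2.0000e-03, -5.5564e+01,  3.4453e+01,  1.4000e-02, -0.0000e+00,
        0.0000e+00]), 'tcp_pos': array([0.19 , 0.516, 0.203]), 'ee_rot': array([-5.510e-01, -3.092e+00,  2.000e-03]), 'contact_force': array([ 0.546, -0.501,  0.449]), 'ft_torque': array([-0.026,  0.004,  0.006]), 'grip_force': np.float64(0.0), 'grip_width': np.float64(0.086)}
side [[447.89994737   0.         251.8726284 ]
 [  0.         447.89994737 188.35386031]
 [  0.           0.           1.        ]] [ 0.29498432 -0.89915681  0.94950423] [ 0.80978487 -0.07048974 -0.16632748] ['image', 'K', 'position', 'rotation']
top [[367.42139499   0.         257.05138324]
 [  0.         367.42139499 195.03580341]
 [  0.           0.           1.        ]] [0.39896975 0.07894637 0.94077947] [ 0.06600459 -0.04384203 -1.5864549 ] ['image', 'K', 'position', 'rotation']
```

View pics/side0.png

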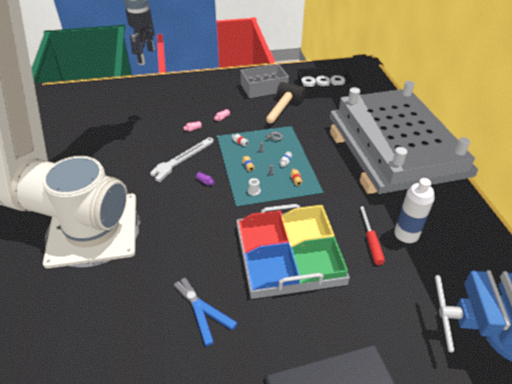

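View pics/top0.png

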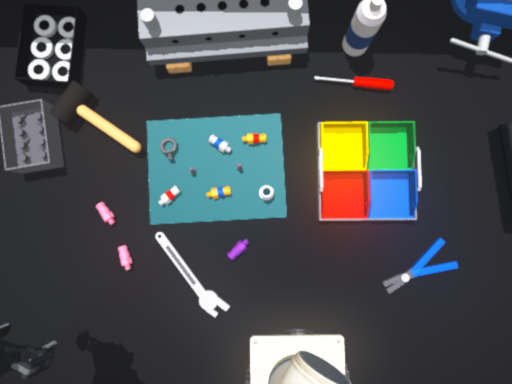

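Top view shows the mat at (147–286, 114–223) and the caddy at (318–420, 120–222), with yellow, green, red and blue bins. Look-alikes: brass_blue (219,192) vs steel_blue (220,144); brass_red (255,139) vs steel_red (169,196), plus pinks (105,212), (124,257) and purple (238,249). Eyebolt (169,149) and bush (267,193) vs cap screws (192,170), (239,166). I choose the golden-bodied ones and check that in a crop.

```bash
python3 - <<'E'
import cv2
a=cv2.imread("pics/top0.png")[110:226,142:292]; b=cv2.imread("pics/side0.png")[122:204,212:325]
a=cv2.resize(a,(750,580),interpolation=cv2.INTER_CUBIC);b=cv2.resize(b,None,fx=7,fy=7,interpolation=cv2.INTER_CUBIC)
cv2.imwrite("pics/a.png",a);cv2.imwrite("pics/b.png",b);print(b.shape)
E
```

```text
(574, 791, 3)
```

View pics/a.png

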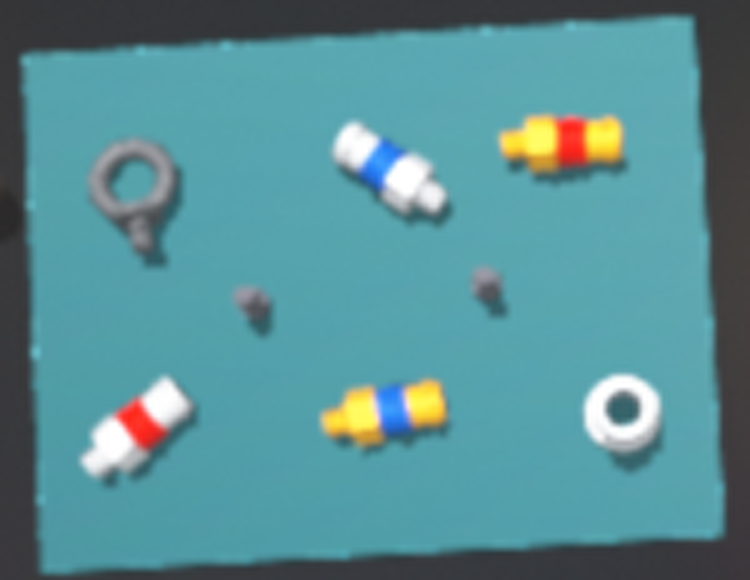

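View pics/b.png

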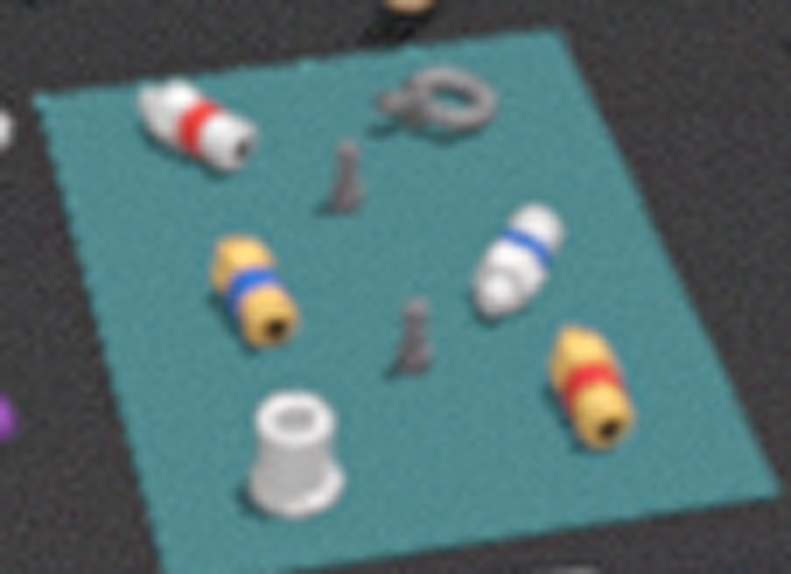

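```bash
cat > h.py <<'E'
import numpy as np,cv2
from scipy.spatial.transform import Rotation as R
from plant import arm
class Cam:
    def __init__(s,d):
        s.im=d["image"];s.hsv=cv2.cvtColor(s.im,cv2.COLOR_RGB2HSV);s.K=d["K"];s.p=np.array(d["position"]);s.R=R.from_rotvec(d["rotation"]).as_matrix()
    def ray(s,uv):
        q=np.linalg.inv(s.K)@[uv[0],uv[1],1];return s.R@[q[0],-q[1],-q[2]]
    def at(s,uv,z):
        d=s.ray(uv);return s.p+d*(z-s.p[2])/d[2]
    def px(s,P):
        q=s.R.T@(np.array(P)-s.p);q=s.K@[q[0],-q[1],-q[2]];return q[:2]/q[2]
    def blobs(s,lo,hi,roi,amin=8):
        m=cv2.inRange(s.hsv,np.array(lo),np.array(hi))
        k=np.zeros_like(m);x0,y0,x1,y1=roi;k[y0:y1,x0:x1]=m[y0:y1,x0:x1]
        n,l,st,c=cv2.connectedComponentsWithStats(k)
        return sorted([(st[i,4],c[i],np.argwhere(l==i)[:,::-1]) for i in range(1,n) if st[i,4]>=amin],key=lambda b:-b[0])
def tri(a,ua,b,ub):
    da,db=a.ray(ua),b.ray(ub);A=np.stack([da,-db],1)
    t=np.linalg.lstsq(A,b.p-a.p,rcond=None)[0];P,Q=a.p+t[0]*da,b.p+t[1]*db
    return (P+Q)/2,np.linalg.norm(P-Q)
def now(n): return Cam(arm.snapshot(n))
E
python3 - <<'E'
from h import *
T=Cam(np.load("top0.npz"));S=Cam(np.load("side0.npz"))
C={"red":((0,150,110),(8,255,255)),"blue":((105,140,110),(122,255,255)),"yellow":((22,120,110),(33,255,255)),"green":((55,130,60),(80,255,255)),"brass":((12,110,120),(30,255,255))}
for n in("red","blue","brass"):
    for nm,c,roi in(("top",T,(147,114,286,223)),("side",S,(218,126,322,202))):
        for b in c.blobs(*C[n],roi):
            print(n,nm,b[0],b[1].round(1),c.at(b[1],.016).round(4))
for n in("red","blue","yellow","green"):
    t=T.blobs(*C[n],(315,118,425,225))[0];s=S.blobs(*C[n],(235,200,350,295))[0]
    P,e=tri(T,t[1],S,s[1]);r=cv2.minAreaRect(t[2].astype(np.float32))
    print("bin",n,t[0],t[1].round(1),s[1].round(1),P.round(3),round(e,4),np.round(r[0],1),np.round(r[1],1),round(r[2],1))
# dark grey low saturation on mat
for nm,c,roi in(("top",T,(150,117,284,220)),("side",S,(222,130,318,198))):
    for b in c.blobs((0,0,0),(179,75,150),roi,6): print("grey",nm,b[0],b[1].round(1))
    for b in c.blobs((0,0,150),(179,75,255),roi,6): print("white",nm,b[0],b[1].round(1),np.ptp(b[2],0))
E
```

```text
red top 46 [255.9 137.9] [0.6098 0.092  0.016 ]
red top 42 [169.7 194.5] [0.4687 0.3125 0.016 ]
red side 18 [295.4 175.5] [0.6102 0.1036 0.016 ]
red side 12 [239.2 139.2] [0.4661 0.3183 0.016 ]
blue top 43 [217.6 142.4] [0.6002 0.1901 0.016 ]
blue top 43 [220.1 191.7] [0.4737 0.1848 0.016 ]
brass top 89 [248.4 138.4] [0.609  0.1111 0.016 ]
brass top 77 [212.4 193.3] [0.4701 0.2042 0.016 ]
brass top 55 [261.9 137.6] [0.6104 0.0766 0.016 ]
brass top 53 [226.8 190.3] [0.4769 0.1676 0.016 ]
brass side 43 [297.1 180. ] [0.6102 0.0822 0.016 ]
brass side 32 [249.5 166.5] [0.4764 0.1711 0.016 ]
brass side 29 [294.1 172.3] [0.6098 0.119  0.016 ]
brass side 18 [245.4 158.3] [0.4703 0.2138 0.016 ]
bin red 2095 [344.9 194.4] [262.3 229.1] [ 0.46  -0.123  0.047] 0.0009 [344.7 194.4] [46.2 47.6] 88.6
bin blue 2170 [393.5 194.1] [270.3 265. ] [ 0.458 -0.241  0.045] 0.0008 [393. 193.] [48. 48.] 90.0
bin yellow 2335 [344.3 145.1] [310.8 219.4] [ 0.586 -0.123  0.06 ] 0.0145 [344.  145.5] [49. 48.] 90.0
bin green 2218 [391.7 144.5] [323.9 253.7] [ 0.587 -0.239  0.056] 0.0164 [391.5 145. ] [48. 47.] 90.
[... 619 characters left out ...]
229.  186.2] [3 3]
grey side 608 [309.4 146.3]
grey side 251 [225.5 183.4]
grey side 104 [274.5 135.9]
grey side 97 [233.6 131.3]
grey side 51 [309.3 196.1]
grey side 47 [270.8 169.8]
grey side 44 [261.1 147.3]
grey side 29 [241.3 143.2]
grey side 19 [250.7 168.8]
grey side 19 [298.1 183.1]
grey side 17 [281.9 165. ]
grey side 15 [248.1 190.3]
grey side 9 [247.9 156.1]
grey side 7 [290.3 175. ]
grey side 6 [292.7 168.5]
white side 200 [253.9 186.3] [13 18]
white side 78 [284.2 160.7] [10  9]
white side 51 [235.4 136.5] [9 8]
white side 44 [243.8 140.9] [8 8]
white side 39 [288.5 153.5] [8 6]
white side 11 [247.8 159.4] [6 6]
white side 10 [275.5 131.9] [5 2]
white side 10 [248.6 163.3] [6 4]
```

```bash
python3 - <<'E'
from h import *
T=Cam(np.load("top0.npz"));S=Cam(np.load("side0.npz"))
a=cv2.resize(T.im[115:227,310:428],None,fx=3.3,fy=3.3,interpolation=cv2.INTER_CUBIC);b=cv2.resize(S.im[198:300,232:352],None,fx=3.3,fy=3.3,interpolation=cv2.INTER_CUBIC)
h=max(a.shape[0],b.shape[0]);p=lambda i:cv2.copyMakeBorder(i,0,h-i.shape[0],0,0,0)
o=np.hstack([p(a),p(b)]);print(a.shape,b.shape);cv2.imwrite("pics/c.png",o[:,:,::-1])
# sleeves in both views: saturated pixels near
sb=[b for b in S.blobs((100,90,50),(130,255,255),(218,126,322,202),5)];print([(x[0],x[1].round(1)) for x in sb])
tb={"sr":(169.7,194.5),"br":(255.9,137.9),"bb":(220.1,191.7),"sbl":(217.6,142.4)}
print("br",tri(T,tb["br"],S,(295.4,175.5)));print("sr",tri(T,tb["sr"],S,(239.2,139.2)))
for x in sb:
  for k in("bb","sbl"): print(k,x[1],tri(T,tb[k],S,x[1]))
print("bush",tri(T,(266.6,191.4),S,(254.4,181.7)),T.at((266.6,191.4),.044))
print("eye",tri(T,(168.6,146.6),S,(277.7,136.3)),T.at((168.6,146.6),.013),"shank",T.at((171.4,159),.01))
for k,n in (((248.4,138.4),(261.9,137.6)),((212.4,193.3),(226.8,190.3))):
  d=T.at(n,.018)-T.at(k,.018);print(np.degrees(np.arctan2(d[1],d[0])))
E
```

```text
(370, 389, 3) (337, 396, 3)
[(np.int32(17), array([246.9, 162.4])), (np.int32(15), array([286.9, 156.4]))]
br (array([0.60697495, 0.09195766, 0.02688968]), np.float64(0.0007828675234188741))
sr (array([0.46684427, 0.31140195, 0.02144729]), np.float64(0.003117393606621665))
bb [246.94117647 162.35294118] (array([0.4718014 , 0.18402041, 0.02354352]), np.float64(0.0026727182738428092))
sbl [246.94117647 162.35294118] (array([0.53125143, 0.18409675, 0.03836734]), np.float64(0.1250795257422339))
bb [286.86666667 156.4       ] (array([0.53160879, 0.16652178, 0.05307814]), np.float64(0.1247264152676576))
sbl [286.86666667 156.4       ] (array([0.600364  , 0.18876928, 0.02499061]), np.float64(0.004370613177620123))
bush (array([0.47182384, 0.0673991 , 0.04466928]), np.float64(0.0032116099260868277)) [0.47027559 0.06756553 0.044     ]
eye (array([0.59668882, 0.31633798, 0.01184605]), np.float64(0.008297693066927124)) [0.59223833 0.31631674 0.013     ] shank [0.56052869 0.309844   0.01      ]
-87.66385840768197
-79.17132427821053
```

View pics/c.png

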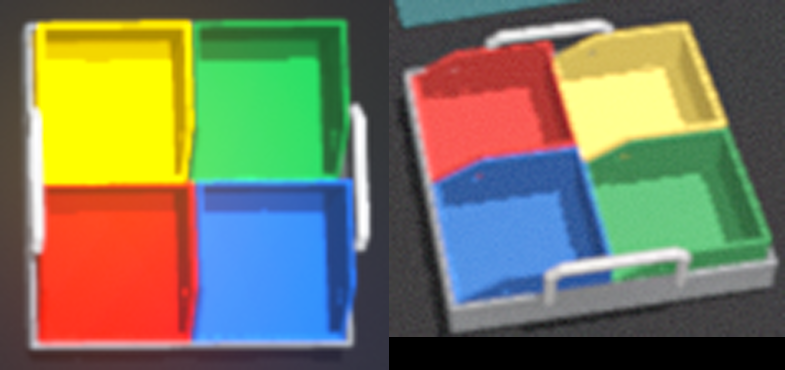

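Caddy crop: yellow back-left, green back-right, red front-left and blue front-right; the four bins meet at top px (368.2,170.8) and side px (290,244).

```bash
cat >> h.py <<'E'
def go(P,deg=None):
    o=arm.get_obs();Rc=R.from_rotvec(o["ee_rot"]).as_matrix();P=np.array(P,float)
    if deg is None: y=Rc[:,1].copy();y[2]=0;y/=np.linalg.norm(y)
    else: y=np.array([np.cos(np.radians(deg)),np.sin(np.radians(deg)),0])
    if y@Rc[:,1]<0:y=-y
    z=np.array([0,0,-1.]);Rd=np.stack([np.cross(y,z),y,z],1)
    rv=R.from_matrix(Rc.T@Rd).as_rotvec()
    print("lin",(Rc.T@(P-o["tcp_pos"])*1e3).round(1),"rot",rv.round(3),"tcp",o["tcp_pos"].round(4),"j6",o["joint_pos"][[0,5]].round(2),"t",round(float(o["t"]),2),"w",o["grip_width"].round(4),"F",o["contact_force"].round(1),"gf",round(float(o["grip_force"]),1))
E
python3 - <<'E'
from h import *
T=Cam(np.load("top0.npz"));S=Cam(np.load("side0.npz"))
tp=lambda u,v:(310+u/3.3,115+v/3.3);sp=lambda u,v:(232+(u-389)/3.3,198+v/3.3)
print("junction",tri(T,tp(192,184),S,sp(579,151)))
print("yellow/green back R corner",tri(T,tp(346,20),S,sp(768,243))," back L",tri(T,tp(37,22),S,sp(688,25)))
pts=[T.at(tp(*q),.051) for q in((37,22),(346,20),(37,185),(352,181))]
yaws=[np.arctan2(b[0]-a[0],-(b[1]-a[1])) for a,b in(pts[:2],pts[2:])];print(np.degrees(yaws),np.round(pts,3))
go([.608,.092,.12],2.3)
go([.5935,.316,.12],90)
print(R.from_rotvec(arm.get_obs()["ee_rot"]).as_matrix().round(2))
E
```

```text
junction (array([ 0.51883924, -0.18218577,  0.04390677]), np.float64(0.0042281866704651115))
yellow/green back R corner (array([ 0.63592332, -0.29770648,  0.05161143]), np.float64(0.00013059335877350494))  back L (array([ 0.64107181, -0.06979289,  0.05037832]), np.float64(0.0033280260547648402))
[-0.76115078 -0.28930507] [[ 0.639 -0.069  0.051]
 [ 0.636 -0.298  0.051]
 [ 0.517 -0.066  0.051]
 [ 0.516 -0.297  0.051]]Traceback (most recent call last):
  File "<stdin>", line 8, in <module>
  File "h.py", line 30, in go
    print("lin",(Rc.T@(P-o["tcp_pos"])*1e3).round(1),"rot",rv.round(3),"tcp",o["tcp_pos"].round(4),"j6",o["joint_pos"][[0,5]].round(2),"t",round(float(o["t"]),2),"w",o["grip_width"].round(4),"F",o["contact_force"].round(1),"gf",round(float(o["grip_force"]),1))
                                                                                                                                                                      ^^^^^^^^^^^^^^^^^^^^^
AttributeError: 'float' object has no attribute 'round'
```

```bash
sed -i 's/o\["grip_width"\].round(4)/round(float(o["grip_width"]),4)/' h.py; python3 - <<'E'
from h import *
go([.594,.316,.12],101.5)
go([.594,.316,.06],101.5)
E
```

```text
lin [-448.3  -47.8   82.9] rot [-0.001 -0.001 -0.554] tcp [0.1899 0.5159 0.2029] j6 [1.07 1.42] t 0.1 w 0.0855 F [-0.2 -0.5  0.2] gf 0.0
lin [-448.3  -47.8  142.9] rot [-0.001 -0.001 -0.554] tcp [0.1899 0.5159 0.2029] j6 [1.07 1.42] t 0.1 w 0.0855 F [-0.2 -0.5  0.2] gf 0.0
```

```bash
python3 -m handwheel '{"linear":[[-448,-48,143],[-448,-48,143],[-448,-48,143],[-448,-48,143],[-448,-48,143],[-448,-48,143],[-448,-48,143],[-448,-48,143]],"rotation":[[0,0,-0.554],[0,0,-0.554],[0,0,-0.554],[0,0,-0.554],[0,0,-0.554],[0,0,-0.554],[0,0,-0.554],[0,0,-0.554]],"hand":[-1,-1,-1,-1,-1,-1,-1,-1]}' 40; python3 -m handwheel '{"linear":[[0,0,0]],"rotation":[[0,0,0]],"hand":[-1]}'; python3 - <<'E'
from h import *
go([.594,.316,.005],101.5)
E
```

```text
t: 0.9
tcp_pos: [0.5243, 0.3502, 0.0847]
ee_rot: [0.315, -3.125, 0.0]
contact_force: [0.3, 0.9, 0.5]
grip_width: 0.0856
grip_force: 0.0
t: 1.0
tcp_pos: [0.5266, 0.348, 0.0823]
ee_rot: [0.307, -3.124, 0.003]
contact_force: [-0.2, 0.2, 0.1]
grip_width: 0.0856
grip_force: 0.0
lin [-60.1 -44.4  77.2] rot [-0.002 -0.003 -0.005] tcp [0.5266 0.348  0.0823] j6 [0.45 0.26] t 1.0 w 0.0856 F [-0.2  0.2  0.1] gf 0.0
```

```bash
python3 -m handwheel '{"linear":[[-60,-44,30],[-60,-44,30],[-60,-44,30],[-60,-44,30]],"rotation":[[0,0,0],[0,0,0],[0,0,0],[0,0,0]],"hand":[-1,-1,-1,-1]}'; python3 - <<'E'
from h import *
go([.594,.316,.005],101.5)
s=now("side");cv2.imwrite("pics/d.png",cv2.resize(s.im[80:180,210:330],None,fx=6,fy=6,interpolation=cv2.INTER_CUBIC)[:,:,::-1])
E
```

```text
t: 1.4
tcp_pos: [0.59, 0.3201, 0.0548]
ee_rot: [0.314, -3.124, 0.0]
contact_force: [-0.2, 1.3, -0.0]
grip_width: 0.0855
grip_force: 0.0
lin [-3.2 -4.8 49.8] rot [-0.    -0.002 -0.   ] tcp [0.59   0.3201 0.0548] j6 [0.37 0.17] t 1.4 w 0.0855 F [-0.2  1.3 -0. ] gf 0.0
```

View pics/d.png

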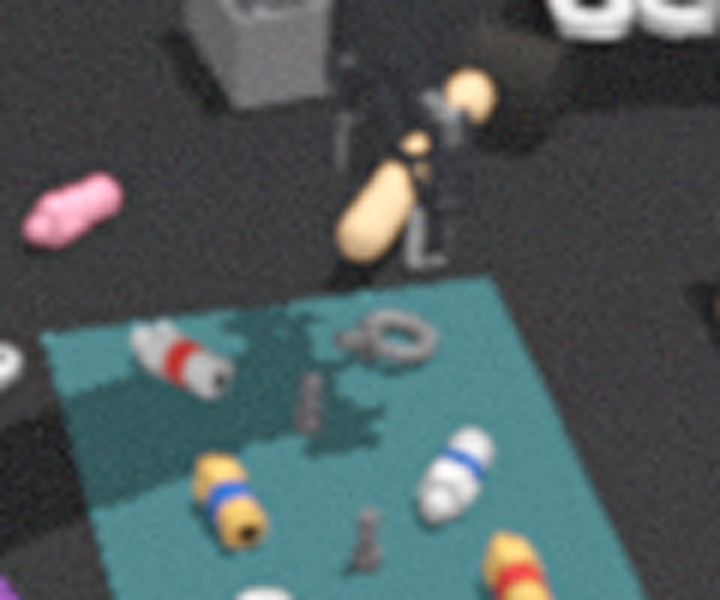

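```bash
python3 -m handwheel '{"linear":[[0,0,0],[0,0,0],[0,0,25],[0,0,40],[0,0,40],[0,0,40]],"rotation":[[0,0,0],[0,0,0],[0,0,0],[0,0,0],[0,0,0],[0,0,0]],"hand":[-1,-1,-1,-1,-1,-1]}'; python3 - <<'E'
from h import *
go([.594,.316,.005],101.5)
E
```

```text
t: 2.05
tcp_pos: [0.5902, 0.3209, 0.0164]
ee_rot: [-0.316, 3.125, 0.0]
contact_force: [-1.1, -0.1, 1.3]
grip_width: 0.0853
grip_force: 0.0
lin [-2.7 -5.5 11.4] rot [0.    0.    0.001] tcp [0.5902 0.3209 0.0164] j6 [0.37 0.17] t 2.05 w 0.0853 F [-1.1 -0.1  1.3] gf 0.0
```

```bash
python3 -m handwheel '{"linear":[[-3,-5.5,0],[-3,-5.5,11],[-3,-5.5,11],[-3,-5.5,11],[-3,-5.5,11],[-3,-5.5,11],[-3,-5.5,11],[-3,-5.5,11]],"rotation":[[0,0,0],[0,0,0],[0,0,0],[0,0,0],[0,0,0],[0,0,0],[0,0,0],[0,0,0]],"hand":[-1,-1,-1,1,1,1,1,1]}' 50;python3 -m handwheel '{"linear":[[0,0,0],[0,0,0],[0,0,0]],"rotation":[[0,0,0],[0,0,0],[0,0,0]],"hand":[1,1,1]}'
```

```text
t: 2.85
tcp_pos: [0.5945, 0.3157, 0.0047]
ee_rot: [-0.316, 3.126, 0.0]
contact_force: [0.3, -0.2, -0.3]
grip_width: 0.0124
grip_force: 0.0
t: 3.15
tcp_pos: [0.5944, 0.3156, 0.0047]
ee_rot: [0.316, -3.126, -0.0]
contact_force: [-0.7, 1.3, -0.2]
grip_width: -0.0002
grip_force: 0.0
```

```bash
python3 -m handwheel '{"linear":[[0,0,-10],[0,0,-50],[0,0,-90],[0,0,-90]],"rotation":[[0,0,0],[0,0,0],[0,0,0],[0,0,0]],"hand":[1,1,-1,-1]}'; python3 - <<'E'
from h import *
s=now("side");t=now("top")
r=lambda i:cv2.resize(i,(390,390),interpolation=cv2.INTER_CUBIC)
cv2.imwrite("pics/e.png",np.hstack([r(s.im[90:160,240:310]),r(t.im[110:180,140:210])])[:,:,::-1])
go([.594,.316,.05],101.5)
E
```

```text
t: 3.55
tcp_pos: [0.5971, 0.3167, 0.1016]
ee_rot: [-0.315, 3.116, 0.004]
contact_force: [0.2, 0.9, 0.1]
grip_width: 0.0281
grip_force: 0.0
lin [ 1.2  0.3 46.5] rot [0.    0.003 0.001] tcp [0.5951 0.3159 0.0965] j6 [0.36 0.16] t 3.65 w 0.0433 F [-0.6  0.2  0.1] gf 0.0
```

View pics/e.png

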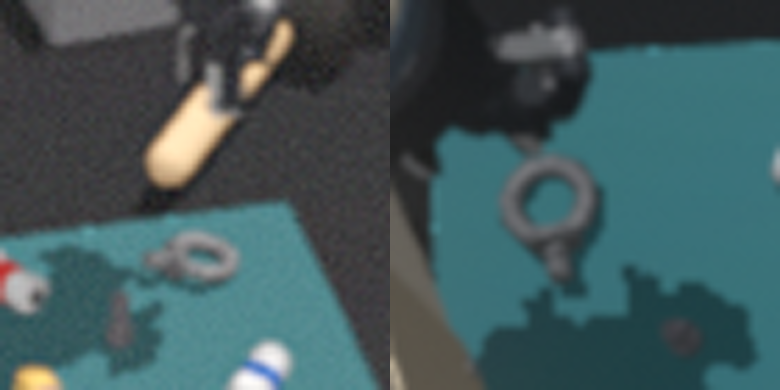

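```bash
python3 - <<'E'
from h import *
s=now("side");t=now("top")
for n,c,q in(("side",s,(240,90)),("top",t,(140,110))):
    print(n,c.px([.595,.316,.0965]),c.p.round(3),[((c.px([x,y,z])-q)*390/70).round(0) for x,y,z in((.595,.316,.0965),(.594,.316,.013))])
E
```

```text
side [276.9836517  116.18115241] [ 0.295 -0.899  0.95 ] [array([206., 146.]), array([199., 258.])]
top [159.63741158 138.24829564] [0.399 0.079 0.941] [array([109., 157.]), array([160., 200.])]
```

```bash
python3 -m handwheel '{"linear":[[0,0,0],[0,0,0],[0,0,20],[0,0,40],[0,0,66],[0,0,66],[0,0,66]],"rotation":[[0,0,0],[0,0,0],[0,0,0],[0,0,0],[0,0,0],[0,0,0],[0,0,0]],"hand":[-0.3,-0.3,-0.3,-0.3,-0.3,-0.3,-0.3]}'; python3 - <<'E'
from h import *
go([.594,.3165,.005],101.5)
s=now("side")
tip=[.594,.3165,arm.get_obs()["tcp_pos"][2]];print(s.px(tip))
cv2.imwrite("pics/f.png",cv2.resize(s.im[100:160,240:310],(700,600),interpolation=cv2.INTER_CUBIC)[:,:,::-1])
E
```

```text
t: 4.45
tcp_pos: [0.5942, 0.3155, 0.0284]
ee_rot: [0.315, -3.124, 0.001]
contact_force: [0.3, 0.3, 0.7]
grip_width: 0.0554
grip_force: 0.0
lin [-0.1  1.  23.4] rot [-0.    -0.001  0.   ] tcp [0.5942 0.3155 0.0284] j6 [0.36 0.16] t 4.45 w 0.0554 F [0.3 0.3 0.7] gf 0.0
[275.93239717 132.45427339]
```

View pics/f.png

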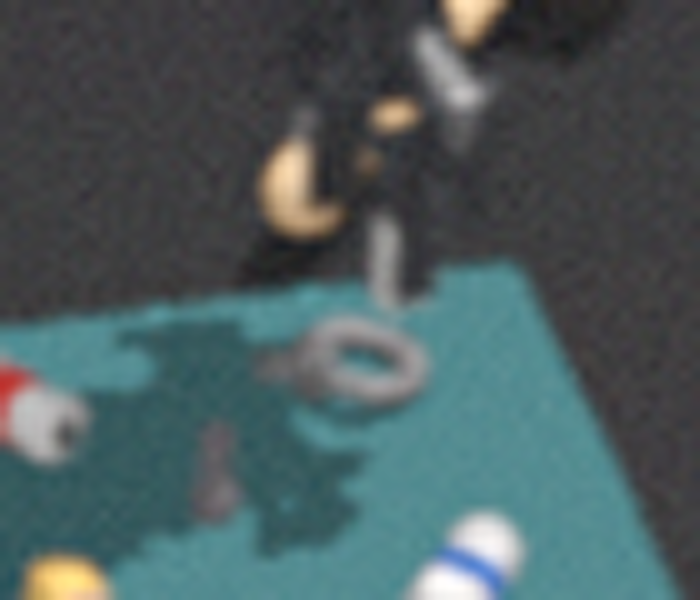

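```bash
python3 - <<'E'
from h import *
S=Cam(np.load("side0.npz"))
print([(z,((S.px([.5997,.288,z])-[240,100])*10).round()) for z in(.028,.032,.036,.04,.045,.05)])
print([(x,y,((S.px([x,y,.045])-[240,100])*10).round()) for x,y in((.594,.27),(.61,.288),(.61,.3))])
print(T if 0 else ((S.px([.594,.316,.013])-[240,100])*10).round(), S.at((240+36.8,136),.013),S.at((240+30,136),.013), S.at((240+43,136),.013))
E
```

```text
[(0.028, array([393., 376.])), (0.032, array([394., 366.])), (0.036, array([394., 357.])), (0.04, array([395., 347.])), (0.045, array([396., 335.])), (0.05, array([396., 323.]))]
[(0.594, 0.27, array([391., 369.])), (0.61, 0.288, array([425., 332.])), (0.61, 0.3, array([417., 311.]))]
[358. 364.] [0.59791043 0.31755625 0.013     ] [0.57471665 0.32170323 0.013     ] [0.6190568  0.31377535 0.013     ]
```

```bash
python3 - <<'E'
from h import *
t=now("top");s=now("side");o=arm.get_obs()
print(o["tcp_pos"].round(4),o["joint_pos"].round(3))
im=t.im[110:180,140:210].copy();im=cv2.resize(im,(560,560),interpolation=cv2.INTER_CUBIC).astype(np.float32)
im=np.clip(255*(im/255)**.5,0,255).astype(np.uint8)
f=lambda P:tuple(int(v) for v in (t.px(P)-[140,110])*8)
for P in([.5997,.288,.035],[.588,.344,.035],[.594,.316,.028]): cv2.drawMarker(im,f(P),(255,0,255),0,14,2)
cv2.imwrite("pics/g.png",im[:,:,::-1])
E
```

```text
[0.5952 0.3159 0.0301] [0.364 0.552 0.037 1.053 0.    0.162]
```

View pics/g.png

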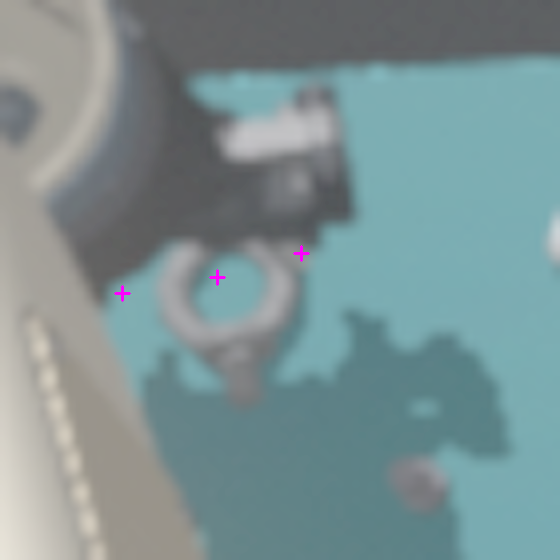

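```bash
python3 - <<'E'
from h import *
T=Cam(np.load("top0.npz"));S=Cam(np.load("side0.npz"))
tp=lambda u,v:(140+u/8,110+v/8);sp=lambda u,v:(240+u/10,100+v/10)
print("tip",tri(T,tp(303,262),S,sp(412,302)))
print("knuckle",tri(T,tp(335,140),S,sp(478,90)),tri(T,tp(265,135),S,sp(440,60)))
# start pose: gripper visible at bottom-left of top / side
for c in(T,S): print(c.px([.19,.516,.203]),c.px([.19,.516,.28]))
E
```

```text
tip (array([0.59687414, 0.280523  , 0.06300218]), np.float64(0.011849676551086388))
knuckle (array([0.60672199, 0.24827282, 0.16600135]), np.float64(0.010475942205151124)) (array([0.60361327, 0.26733752, 0.16636055]), np.float64(0.0012246488510245365))
[ 43.41683573 330.01209756] [ 17.55274333 342.92359652]
[148.12909728  68.53423536] [144.33913251  47.02558019]
```

Both views put the fingertip at z≈0.063 while the reported TCP z is 0.030, so the tips really stand ~25–30 mm higher than reported; that explains the empty grasp. I'll feel down to the mat.

```bash
python3 -m handwheel '{"linear":[[0,0,15],[0,0,30],[0,0,34],[0,0,36],[0,0,38],[0,0,38]],"rotation":[[0,0,0],[0,0,0],[0,0,0],[0,0,0],[0,0,0],[0,0,0]],"hand":[-0.3,-0.3,-0.3,-0.3,-0.3,-0.3]}'; python3 - <<'E'
from h import *
t=now("top");s=now("side");go([.594,.316,-.02],101.5)
r=lambda i:cv2.resize(i,(390,390),interpolation=cv2.INTER_CUBIC)
cv2.imwrite("pics/i.png",np.hstack([r(s.im[105:155,250:300]),r(t.im[125:175,145:195])])[:,:,::-1])
E
```

```text
t: 5.2
tcp_pos: [0.5948, 0.3158, -0.0087]
ee_rot: [-0.315, 3.125, 0.0]
contact_force: [-0.6, -0.2, 0.5]
grip_width: 0.0556
grip_force: 0.0
lin [ 0.7  0.4 11.3] rot [0.    0.001 0.001] tcp [ 0.5948  0.3158 -0.0087] j6 [0.36 0.16] t 5.3 w 0.0555 F [-0.7 -0.1  0.4] gf 0.0
```

View pics/i.png

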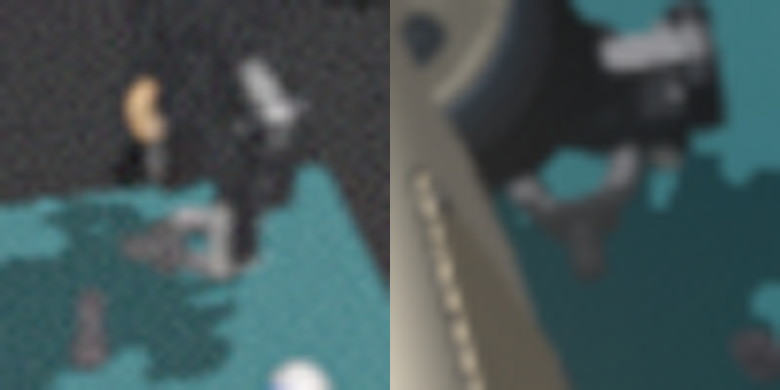

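The near finger now stands at the ring's outer side, tip (245,265) in the left panel; right panel shows the ring between the fingers. Lower in small steps until the force shows.

```bash
for d in 1 2; do python3 -m handwheel '{"linear":[[0,0,2],[0,0,3],[0,0,3]],"rotation":[[0,0,0],[0,0,0],[0,0,0]],"hand":[-0.3,-0.3,-0.3]}' | egrep 'tcp|contact|width'; done
```

```text
tcp_pos: [0.5944, 0.3156, -0.0125]
contact_force: [-0.1, 0.2, -1.0]
grip_width: 0.0554
tcp_pos: [0.5943, 0.3156, -0.0156]
contact_force: [0.5, -0.3, -0.5]
grip_width: 0.0555
```

```bash
python3 -m handwheel '{"linear":[[0,0,2],[0,0,3],[0,0,3]],"rotation":[[0,0,0],[0,0,0],[0,0,0]],"hand":[-0.3,-0.3,-0.3]}' | egrep 'tcp|contact|width'; python3 -m handwheel '{"linear":[[0,0,0],[0,0,0],[0,0,0],[0,0,0],[0,0,0]],"rotation":[[0,0,0],[0,0,0],[0,0,0],[0,0,0],[0,0,0]],"hand":[1,1,1,1,1]}' 50
```

```text
tcp_pos: [0.5943, 0.3156, -0.0186]
contact_force: [0.3, -0.6, 0.0]
grip_width: 0.0554
t: 6.7
tcp_pos: [0.5946, 0.3156, -0.0181]
ee_rot: [-0.315, 3.125, 0.0]
contact_force: [-0.3, -0.8, 3.7]
grip_width: 0.0424
grip_force: 50.5
```

```bash
python3 -m handwheel '{"linear":[[0,0,-10],[0,0,-40],[0,0,-80],[0,0,-120],[0,0,-130],[0,0,-130],[0,0,-130]],"rotation":[[0,0,0],[0,0,0],[0,0,0],[0,0,0],[0,0,0],[0,0,0],[0,0,0]],"hand":[1,1,1,1,1,1,1]}' ; python3 - <<'E'
from h import *
go([.586,-.126,.11],90)
E
```

```text
t: 7.4
tcp_pos: [0.5938, 0.3154, 0.1104]
ee_rot: [0.315, -3.124, 0.001]
contact_force: [0.4, 0.3, -2.4]
grip_width: 0.0425
grip_force: 51.1
lin [  95.9 -430.9    0.7] rot [-0.    -0.002  0.201] tcp [0.5938 0.3154 0.1104] j6 [0.36 0.16] t 7.4 w 0.0425 F [ 0.4  0.3 -2.4] gf 51.1
```

Held. Carry it to the yellow bin.

```bash
python3 -m handwheel '{"linear":[[8,-34,0],[16,-72,0],[26,-116,0],[36,-160,0],[46,-204,0],[55,-248,0],[64,-288,0],[73,-328,0]],"rotation":[[0,0,0.02],[0,0,0.04],[0,0,0.06],[0,0,0.08],[0,0,0.1],[0,0,0.12],[0,0,0.14],[0,0,0.16]],"hand":[1,1,1,1,1,1,1,1]}' >/dev/null;  python3 -m handwheel '{"linear":[[0,0,0],[0,0,0],[0,0,0],[0,0,0]],"rotation":[[0,0,0],[0,0,0],[0,0,0],[0,0,0]],"hand":[1,1,1,1]}' ; python3 - <<'E'
from h import *
go([.586,-.126,.11],90)
E
```

```text
t: 8.6
tcp_pos: [0.5882, -0.0191, 0.111]
ee_rot: [0.067, -3.14, -0.001]
contact_force: [-0.3, 0.1, -1.3]
grip_width: 0.0422
grip_force: 51.2
lin [   6.8 -106.7    1. ] rot [ 0.    -0.001  0.043] tcp [ 0.5882 -0.0191  0.111 ] j6 [-0.18 -0.22] t 8.6 w 0.0422 F [-0.3  0.1 -1.3] gf 51.2
```

```bash
python3 -m handwheel '{"linear":[[2,-35,0],[5,-75,0],[7,-107,0],[7,-107,0],[7,-107,30],[7,-107,70],[7,-107,108],[7,-107,108]],"rotation":[[0,0,0],[0,0,0.02],[0,0,0.043],[0,0,0.043],[0,0,0.043],[0,0,0.043],[0,0,0.043],[0,0,0.043]],"hand":[1,1,1,1,1,1,1,1]}' ; python3 -m handwheel '{"linear":[[0,0,0],[0,0,0],[0,0,0]],"rotation":[[0,0,0],[0,0,0],[0,0,0]],"hand":[1,1,1]}'
```

```text
t: 9.4
tcp_pos: [0.5828, -0.1249, -0.0009]
ee_rot: [0.0, -3.134, -0.005]
contact_force: [0.1, 0.5, -1.8]
grip_width: 0.0422
grip_force: 51.5
t: 9.7
tcp_pos: [0.5872, -0.1276, 0.0058]
ee_rot: [0.002, 3.138, -0.002]
contact_force: [-1.2, 0.5, -1.2]
grip_width: 0.042
grip_force: 51.5
```

```bash
python3 -m handwheel '{"linear":[[0,0,8],[0,0,14],[0,0,14],[0,0,14],[0,0,14],[0,0,14]],"rotation":[[0,0,0],[0,0,0],[0,0,0],[0,0,0],[0,0,0],[0,0,0]],"hand":[1,1,1,1,-0.4,-0.4]}'; python3 -m handwheel '{"linear":[[0,0,0],[0,0,-30],[0,0,-70],[0,0,-110],[0,0,-125],[0,0,-125],[0,0,-125]],"rotation":[[0,0,0],[0,0,0],[0,0,0],[0,0,0],[0,0,0],[0,0,0],[0,0,0]],"hand":[-0.4,-0.4,-0.4,-0.4,-0.4,-0.4,-0.4]}' ; python3 - <<'E'
from h import *
T=Cam(np.load("top0.npz"))
print(T.at((266.6,191.4),.044))
go([.472,.0675,.06],90);go([.472,.0675,.06],45)
E
```

```text
t: 10.3
tcp_pos: [0.5862, -0.1277, -0.0101]
ee_rot: [0.003, 3.141, -0.0]
contact_force: [-0.3, 0.1, -0.4]
grip_width: 0.0597
grip_force: 0.0
t: 11.0
tcp_pos: [0.5857, -0.1275, 0.1142]
ee_rot: [-0.003, -3.142, 0.0]
contact_force: [-0.4, 0.0, -1.1]
grip_width: 0.0597
grip_force: 0.0
[0.47027559 0.06756553 0.044     ]
lin [114.1 194.8  54.2] rot [-0.    -0.    -0.002] tcp [ 0.5857 -0.1275  0.1142] j6 [-0.35 -0.35] t 11.0 w 0.0597 F [-0.4  0.  -1.1] gf 0.0
lin [114.1 194.8  54.2] rot [-0.    -0.     0.784] tcp [ 0.5857 -0.1275  0.1142] j6 [-0.35 -0.35] t 11.0 w 0.0597 F [-0.4  0.  -1.1] gf 0.0
```

```bash
python3 -m handwheel '{"linear":[[20,35,0],[42,72,0],[65,110,0],[88,150,0],[115,195,0],[115,195,0],[115,195,30],[115,195,60]],"rotation":[[0,0,0],[0,0,0],[0,0,0],[0,0,0],[0,0,0],[0,0,0],[0,0,0],[0,0,0]],"hand":[-0.4,-0.4,-0.4,-0.4,-0.4,-0.4,-0.4,-0.4]}' >/dev/null; python3 -m handwheel '{"linear":[[0,0,0],[0,0,0],[0,0,0],[0,0,0]],"rotation":[[0,0,0],[0,0,0],[0,0,0],[0,0,0]],"hand":[-0.4,-0.4,-0.4,-0.4]}'; python3 - <<'E'
from h import *
go([.471,.0675,-.008],90)
E
```

```text
t: 12.2
tcp_pos: [0.4721, 0.0675, 0.0557]
ee_rot: [0.003, 3.14, -0.0]
contact_force: [-0.2, -0.8, -0.2]
grip_width: 0.0596
grip_force: 0.0
lin [ 1.2  0.  63.7] rot [-0.     0.002 -0.002] tcp [0.4721 0.0675 0.0557] j6 [-0.03 -0.03] t 12.2 w 0.0596 F [-0.2 -0.8 -0.2] gf 0.0
```

```bash
python3 -m handwheel '{"linear":[[1,0,20],[1,0,40],[1,0,55],[1,0,60],[1,0,64],[1,0,64],[1,0,64]],"rotation":[[0,0,0],[0,0,0],[0,0,0],[0,0,0],[0,0,0],[0,0,0],[0,0,0]],"hand":[-0.4,-0.4,-0.4,-0.4,-0.4,-0.4,-0.4]}' ; python3 -m handwheel '{"linear":[[0,0,0],[0,0,0],[0,0,0],[0,0,0],[0,0,0],[0,0,0]],"rotation":[[0,0,0],[0,0,0],[0,0,0],[0,0,0],[0,0,0],[0,0,0]],"hand":[1,1,1,1,1,1]}'
```

```text
t: 12.9
tcp_pos: [0.4708, 0.0676, -0.0087]
ee_rot: [0.003, 3.14, -0.0]
contact_force: [-1.1, -0.2, -0.2]
grip_width: 0.0601
grip_force: 0.0
t: 13.5
tcp_pos: [0.4707, 0.0677, -0.0087]
ee_rot: [0.003, 3.14, -0.0]
contact_force: [-0.8, -0.9, 7.0]
grip_width: 0.0285
grip_force: 49.0
```

```bash
python3 -m handwheel '{"linear":[[0,0,-10],[0,0,-40],[0,0,-80],[0,0,-115],[0,0,-120],[0,0,-120],[0,0,-120]],"rotation":[[0,0,0],[0,0,0],[0,0,0],[0,0,0],[0,0,0],[0,0,0],[0,0,0]],"hand":[1,1,1,1,1,1,1]}' ; python3 - <<'E'
from h import *
go([.579,-.240,.11],90)
E
```

```text
t: 14.2
tcp_pos: [0.4695, 0.0677, 0.1097]
ee_rot: [-0.003, -3.14, -0.0]
contact_force: [0.1, -0.5, -1.7]
grip_width: 0.028
grip_force: 49.6
lin [-110.  -307.5   -0.4] rot [ 0.    -0.001 -0.002] tcp [0.4695 0.0677 0.1097] j6 [-0.03 -0.03] t 14.2 w 0.028 F [ 0.1 -0.5 -1.7] gf 49.6
```

```bash
python3 -m handwheel '{"linear":[[-12,-35,0],[-26,-72,0],[-40,-112,0],[-54,-152,0],[-68,-192,0],[-82,-230,0],[-96,-270,0],[-110,-307,0]],"rotation":[[0,0,0],[0,0,0],[0,0,0],[0,0,0],[0,0,0],[0,0,0],[0,0,0],[0,0,0]],"hand":[1,1,1,1,1,1,1,1]}' >/dev/null; python3 -m handwheel '{"linear":[[0,0,0],[0,0,0],[0,0,0],[0,0,0]],"rotation":[[0,0,0],[0,0,0],[0,0,0],[0,0,0]],"hand":[1,1,1,1]}'; python3 - <<'E'
from h import *
go([.579,-.240,-.003],90)
E
```

```text
t: 15.4
tcp_pos: [0.5793, -0.2384, 0.1103]
ee_rot: [-0.001, -3.141, -0.001]
contact_force: [0.8, -0.2, -1.8]
grip_width: 0.0278
grip_force: 49.8
lin [  0.2  -1.7 113.3] rot [ 0.001 -0.001 -0.001] tcp [ 0.5793 -0.2384  0.1103] j6 [-0.52 -0.52] t 15.4 w 0.0278 F [ 0.8 -0.2 -1.8] gf 49.8
```

```bash
python3 -m handwheel '{"linear":[[0,-1,30],[0,-1,65],[0,-1,95],[0,-1,107],[0,-1,112],[0,-1,112],[0,-1,112],[0,-1,112]],"rotation":[[0,0,0],[0,0,0],[0,0,0],[0,0,0],[0,0,0],[0,0,0],[0,0,0],[0,0,0]],"hand":[1,1,1,1,1,1,1,1]}'; python3 -m handwheel '{"linear":[[0,0,0],[0,0,0],[0,0,0],[0,0,-30],[0,0,-70],[0,0,-110],[0,0,-112],[0,0,-112]],"rotation":[[0,0,0],[0,0,0],[0,0,0],[0,0,0],[0,0,0],[0,0,0],[0,0,0],[0,0,0]],"hand":[-0.3,-0.3,-0.3,-0.3,-0.3,-0.3,-0.3,-0.3]}' ; python3 - <<'E'
from h import *
go([.472,.1845,.11],-79.2+90)
E
```

```text
t: 16.2
tcp_pos: [0.5805, -0.2409, 0.0001]
ee_rot: [0.003, 3.14, -0.002]
contact_force: [0.4, -0.6, -0.4]
grip_width: 0.0277
grip_force: 49.9
t: 17.0
tcp_pos: [0.5802, -0.2408, 0.1118]
ee_rot: [0.003, 3.139, -0.002]
contact_force: [0.0, 0.1, -1.4]
grip_width: 0.0555
grip_force: 0.0
lin [109.  425.1   1.1] rot [0.    0.003 1.381] tcp [ 0.5802 -0.2408  0.1118] j6 [-0.53 -0.53] t 17.0 w 0.0555 F [ 0.   0.1 -1.4] gf 0.0
```

```bash
python3 -m handwheel '{"linear":[[10,35,0],[20,75,0],[30,115,0],[40,155,0],[50,195,0],[60,235,0],[70,275,0],[80,310,0]],"rotation":[[0,0,0.13],[0,0,0.26],[0,0,0.39],[0,0,0.52],[0,0,0.65],[0,0,0.78],[0,0,0.91],[0,0,1.0]],"hand":[-0.3,-0.3,-0.3,-0.3,-0.3,-0.3,-0.3,-0.3]}' >/dev/null; python3 -m handwheel '{"linear":[[0,0,0],[0,0,0],[0,0,0],[0,0,0]],"rotation":[[0,0,0],[0,0,0],[0,0,0],[0,0,0]],"hand":[-0.3,-0.3,-0.3,-0.3]}'; python3 - <<'E'
from h import *
go([.472,.1845,.06],-79.2+90)
E
```

```text
t: 18.2
tcp_pos: [0.5004, 0.0686, 0.1102]
ee_rot: [-1.51, -2.754, 0.001]
contact_force: [-0.1, -1.0, -0.7]
grip_width: 0.0556
grip_force: 0.0
lin [112.9  38.4  50.2] rot [-0.001 -0.     0.38 ] tcp [0.5004 0.0686 0.1102] j6 [-0.03  0.97] t 18.2 w 0.0556 F [-0.1 -1.  -0.7] gf 0.0
```

```bash
python3 -m handwheel '{"linear":[[30,10,0],[65,22,10],[100,33,25],[113,38,50],[113,38,50],[113,38,50],[113,38,50]],"rotation":[[0,0,0.13],[0,0,0.26],[0,0,0.38],[0,0,0.38],[0,0,0.38],[0,0,0.38],[0,0,0.38]],"hand":[-0.3,-0.3,-0.3,-0.3,-0.3,-0.3,-0.3]}'; python3 - <<'E'
from h import *
go([.472,.1845,-.02],-79.2+90)
E
```

```text
t: 18.9
tcp_pos: [0.4724, 0.1843, 0.0615]
ee_rot: [2.003, 2.419, 0.001]
contact_force: [0.1, -0.6, 0.4]
grip_width: 0.0556
grip_force: 0.0
lin [ 0.3 -0.5 81.5] rot [ 0.001  0.    -0.001] tcp [0.4724 0.1843 0.0615] j6 [0.21 1.59] t 18.9 w 0.0556 F [ 0.1 -0.6  0.4] gf 0.0
```

```bash
python3 -m handwheel '{"linear":[[0,-0.5,25],[0,-0.5,50],[0,-0.5,68],[0,-0.5,75],[0,-0.5,79],[0,-0.5,79],[0,-0.5,79]],"rotation":[[0,0,0],[0,0,0],[0,0,0],[0,0,0],[0,0,0],[0,0,0],[0,0,0]],"hand":[-0.3,-0.3,-0.3,-0.3,-0.3,-0.3,-0.3]}' ; python3 -m handwheel '{"linear":[[0,0,0],[0,0,0],[0,0,0],[0,0,0],[0,0,0],[0,0,0]],"rotation":[[0,0,0],[0,0,0],[0,0,0],[0,0,0],[0,0,0],[0,0,0]],"hand":[1,1,1,1,1,1]}'; python3 -m handwheel '{"linear":[[0,0,-10],[0,0,-40],[0,0,-80],[0,0,-115],[0,0,-130],[0,0,-130],[0,0,-130]],"rotation":[[0,0,0],[0,0,0],[0,0,0],[0,0,0],[0,0,0],[0,0,0],[0,0,0]],"hand":[1,1,1,1,1,1,1]}' ; python3 - <<'E'
from h import *
go([.46,-.240,.11],-79.2+90)
E
```

```text
t: 19.6
tcp_pos: [0.4716, 0.1851, -0.0174]
ee_rot: [2.002, 2.42, 0.002]
contact_force: [-0.6, 0.6, -0.1]
grip_width: 0.0556
grip_force: 0.0
t: 20.2
tcp_pos: [0.4714, 0.1853, -0.0174]
ee_rot: [2.001, 2.421, 0.002]
contact_force: [-1.3, -0.5, 7.9]
grip_width: 0.0229
grip_force: 48.5
t: 20.9
tcp_pos: [0.4706, 0.1852, 0.1114]
ee_rot: [-2.002, -2.421, 0.0]
contact_force: [0.6, -0.0, -0.8]
grip_width: 0.0232
grip_force: 49.1
lin [-415.6  -90.3    1.4] rot [-0.     0.     0.001] tcp [0.4706 0.1852 0.1114] j6 [0.21 1.59] t 20.9 w 0.0232 F [ 0.6 -0.  -0.8] gf 49.1
```

```bash
python3 -m handwheel '{"linear":[[-30,-7,0],[-70,-15,0],[-115,-25,0],[-160,-35,0],[-205,-45,0],[-250,-54,0],[-290,-63,0],[-320,-70,0]],"rotation":[[0,0,0],[0,0,0],[0,0,0],[0,0,0],[0,0,0],[0,0,0],[0,0,0],[0,0,0]],"hand":[1,1,1,1,1,1,1,1]}' >/dev/null; python3 -m handwheel '{"linear":[[0,0,0],[0,0,0],[0,0,0]],"rotation":[[0,0,0],[0,0,0],[0,0,0]],"hand":[1,1,1]}'; python3 - <<'E'
from h import *
go([.46,-.240,.11],-79.2+90)
E
```

```text
t: 22.0
tcp_pos: [0.4617, -0.1414, 0.1108]
ee_rot: [-2.0, -2.42, 0.0]
contact_force: [0.4, 0.3, -1.1]
grip_width: 0.0232
grip_force: 49.1
lin [-96.5 -20.2   0.7] rot [-0.001 -0.001  0.001] tcp [ 0.4617 -0.1414  0.1108] j6 [-0.47  0.91] t 22.0 w 0.0232 F [ 0.4  0.3 -1.1] gf 49.1
```

```bash
python3 -m handwheel '{"linear":[[-35,-7,0],[-75,-15,0],[-96,-20,0],[-96,-20,0],[-96,-20,0],[-96,-20,30],[-96,-20,70],[-96,-20,100]],"rotation":[[0,0,0],[0,0,0],[0,0,0],[0,0,0],[0,0,0],[0,0,0],[0,0,0],[0,0,0]],"hand":[1,1,1,1,1,1,1,1]}' >/dev/null; python3 -m handwheel '{"linear":[[0,0,0],[0,0,0],[0,0,15],[0,0,19],[0,0,19],[0,0,19]],"rotation":[[0,0,0],[0,0,0],[0,0,0],[0,0,0],[0,0,0],[0,0,0]],"hand":[1,1,1,1,1,1]}'; python3 -m handwheel '{"linear":[[0,0,0],[0,0,0],[0,0,0],[0,0,-30],[0,0,-70],[0,0,-110],[0,0,-120],[0,0,-120]],"rotation":[[0,0,0],[0,0,0],[0,0,0],[0,0,0],[0,0,0],[0,0,0],[0,0,0],[0,0,0]],"hand":[-0.3,-0.3,-0.3,-0.3,-0.3,-0.3,-0.3,-0.3]}' ; python3 - <<'E'
from h import *
go([.608,.092,.11],-87.7+90)
E
```

```text
t: 23.4
tcp_pos: [0.4612, -0.2406, -0.0062]
ee_rot: [2.001, 2.42, 0.0]
contact_force: [0.4, 0.9, -0.8]
grip_width: 0.0234
grip_force: 49.3
t: 24.2
tcp_pos: [0.4615, -0.2409, 0.1144]
ee_rot: [2.0, 2.418, 0.0]
contact_force: [0.3, -1.2, -1.5]
grip_width: 0.0555
grip_force: 0.0
lin [299.5 206.4   4.1] rot [0.003 0.003 0.149] tcp [ 0.4615 -0.2409  0.1144] j6 [-0.64  0.74] t 24.2 w 0.0555 F [ 0.3 -1.2 -1.5] gf 0.0
```

```bash
python3 -m handwheel '{"linear":[[32,22,0],[64,44,0],[96,66,0],[128,88,0],[160,110,0],[195,134,0],[230,158,0],[265,182,0]],"rotation":[[0,0,0.02],[0,0,0.04],[0,0,0.06],[0,0,0.08],[0,0,0.1],[0,0,0.12],[0,0,0.14],[0,0,0.15]],"hand":[-0.3,-0.3,-0.3,-0.3,-0.3,-0.3,-0.3,-0.3]}' >/dev/null; python3 -m handwheel '{"linear":[[0,0,0],[0,0,0],[0,0,0]],"rotation":[[0,0,0],[0,0,0],[0,0,0]],"hand":[-0.3,-0.3,-0.3]}'; python3 - <<'E'
from h import *
go([.608,.092,.05],-87.7+90)
E
```

```text
t: 25.3
tcp_pos: [0.5888, 0.0536, 0.1114]
ee_rot: [-2.177, -2.263, 0.002]
contact_force: [0.3, -0.4, -0.0]
grip_width: 0.0557
grip_force: 0.0
lin [37.7 20.8 61.4] rot [-0.002  0.    -0.001] tcp [0.5888 0.0536 0.1114] j6 [-0.05  1.48] t 25.3 w 0.0557 F [ 0.3 -0.4 -0. ] gf 0.0
```

```bash
python3 -m handwheel '{"linear":[[20,11,0],[37.5,21,0],[37.5,21,30],[37.5,21,61],[37.5,21,61],[37.5,21,61],[37.5,21,61]],"rotation":[[0,0,0],[0,0,0],[0,0,0],[0,0,0],[0,0,0],[0,0,0],[0,0,0]],"hand":[-0.3,-0.3,-0.3,-0.3,-0.3,-0.3,-0.3]}'; python3 - <<'E'
from h import *
go([.608,.092,-.018],-87.7+90)
E
```

```text
t: 26.0
tcp_pos: [0.61, 0.0917, 0.0533]
ee_rot: [2.178, 2.262, 0.002]
contact_force: [0.1, -0.4, 0.9]
grip_width: 0.0556
grip_force: 0.0
lin [ 0.4 -2.1 71.3] rot [ 0.002  0.    -0.002] tcp [0.61   0.0917 0.0533] j6 [0.01 1.55] t 26.0 w 0.0556 F [ 0.1 -0.4  0.9] gf 0.0
```

```bash
python3 -m handwheel '{"linear":[[0,-1,20],[0,-1,40],[0,-1,58],[0,-1,66],[0,-1,70],[0,-1,70],[0,-1,70]],"rotation":[[0,0,0],[0,0,0],[0,0,0],[0,0,0],[0,0,0],[0,0,0],[0,0,0]],"hand":[-0.3,-0.3,-0.3,-0.3,-0.3,-0.3,-0.3]}' ; python3 -m handwheel '{"linear":[[0,0,0],[0,0,0],[0,0,0],[0,0,0],[0,0,0],[0,0,0]],"rotation":[[0,0,0],[0,0,0],[0,0,0],[0,0,0],[0,0,0],[0,0,0]],"hand":[1,1,1,1,1,1]}'; python3 -m handwheel '{"linear":[[0,0,-10],[0,0,-40],[0,0,-80],[0,0,-115],[0,0,-130],[0,0,-130],[0,0,-130]],"rotation":[[0,0,0],[0,0,0],[0,0,0],[0,0,0],[0,0,0],[0,0,0],[0,0,0]],"hand":[1,1,1,1,1,1,1]}' ; python3 - <<'E'
from h import *
go([.46,-.126,.11],-87.7+90)
E
```

```text
t: 26.7
tcp_pos: [0.6088, 0.0924, -0.0173]
ee_rot: [2.177, 2.264, 0.002]
contact_force: [0.4, -0.3, -0.7]
grip_width: 0.0552
grip_force: 0.0
t: 27.3
tcp_pos: [0.6087, 0.0925, -0.0174]
ee_rot: [2.177, 2.264, 0.002]
contact_force: [-0.7, -0.5, 5.5]
grip_width: 0.0225
grip_force: 48.7
t: 28.0
tcp_pos: [0.6078, 0.0924, 0.1113]
ee_rot: [-2.178, -2.264, 0.0]
contact_force: [0.5, -0.5, -1.8]
grip_width: 0.0227
grip_force: 49.4
lin [-212.5 -156.2    1.4] rot [-0.     0.    -0.001] tcp [0.6078 0.0924 0.1113] j6 [0.01 1.55] t 28.0 w 0.0227 F [ 0.5 -0.5 -1.8] gf 49.4
```

```bash
python3 -m handwheel '{"linear":[[-26,-19,0],[-56,-41,0],[-88,-65,0],[-120,-88,0],[-150,-110,0],[-180,-132,0],[-212,-156,0],[-212,-156,0]],"rotation":[[0,0,0],[0,0,0],[0,0,0],[0,0,0],[0,0,0],[0,0,0],[0,0,0],[0,0,0]],"hand":[1,1,1,1,1,1,1,1]}' >/dev/null; python3 -m handwheel '{"linear":[[0,0,0],[0,0,0],[0,0,0],[0,0,0]],"rotation":[[0,0,0],[0,0,0],[0,0,0],[0,0,0]],"hand":[1,1,1,1]}'; python3 - <<'E'
from h import *
go([.46,-.126,-.01],-87.7+90)
E
```

```text
t: 29.2
tcp_pos: [0.4608, -0.1247, 0.1113]
ee_rot: [-2.176, -2.266, 0.0]
contact_force: [-0.4, -0.3, -0.6]
grip_width: 0.0223
grip_force: 49.5
lin [ -1.3  -0.8 121.3] rot [-0. -0.  0.] tcp [ 0.4608 -0.1247  0.1113] j6 [-0.44  1.09] t 29.2 w 0.0223 F [-0.4 -0.3 -0.6] gf 49.5
```

```bash
python3 -m handwheel '{"linear":[[0,0,30],[0,0,65],[0,0,100],[0,0,115],[0,0,120],[0,0,120],[0,0,120]],"rotation":[[0,0,0],[0,0,0],[0,0,0],[0,0,0],[0,0,0],[0,0,0],[0,0,0]],"hand":[1,1,1,1,1,1,1]}'; python3 -m handwheel '{"linear":[[0,0,0],[0,0,0],[0,0,0],[0,0,-30],[0,0,-70],[0,0,-110],[0,0,-130],[0,0,-130]],"rotation":[[0,0,0],[0,0,0],[0,0,0],[0,0,0],[0,0,0],[0,0,0],[0,0,0],[0,0,0]],"hand":[-0.3,-0.3,-0.3,-0.3,-0.3,-0.3,-0.3,-0.3]}'; python3 -m handwheel '{"linear":[[20,0,0],[60,0,0],[100,0,0],[140,0,0],[180,0,0],[220,0,0],[240,0,0],[240,0,0]],"rotation":[[0,0,0],[0,0,0],[0,0,0],[0,0,0],[0,0,0],[0,0,0],[0,0,0],[0,0,0]],"hand":[-0.3,-0.3,-0.3,-0.3,-0.3,-0.3,-0.3,-0.3]}'; python3 - <<'E'
from h import *
t=now("top");s=now("side")
r=lambda i:cv2.resize(i,(390,390),interpolation=cv2.INTER_CUBIC)
cv2.imwrite("pics/z.png",np.hstack([r(t.im[114:228,310:424]),r(s.im[190:305,235:350])])[:,:,::-1])
C={"red":((0,150,110),(8,255,255)),"blue":((105,140,110),(122,255,255))}
for n in C:
    for b in t.blobs(*C[n],(147,114,286,223)): print(n,b[0],b[1].round(1))
E
```

```text
t: 29.9
tcp_pos: [0.4613, -0.1256, -0.0075]
ee_rot: [2.176, 2.264, 0.001]
contact_force: [0.6, 0.5, -1.6]
grip_width: 0.0222
grip_force: 49.5
t: 30.7
tcp_pos: [0.4621, -0.1263, 0.1249]
ee_rot: [2.174, 2.26, 0.003]
contact_force: [-0.3, 0.1, -0.5]
grip_width: 0.0557
grip_force: 0.0
t: 31.5
tcp_pos: [0.4504, 0.1164, 0.1209]
ee_rot: [-2.173, -2.267, 0.001]
contact_force: [0.5, 0.5, 0.5]
grip_width: 0.0558
grip_force: 0.0
red 40 [169.3 194.3]
```

View pics/z.png

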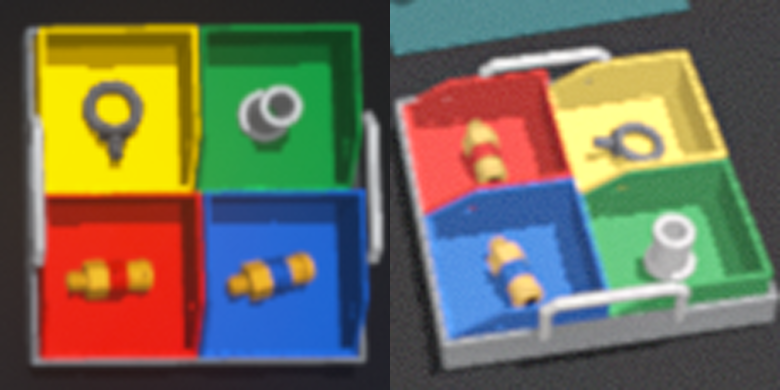

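All four lie centred in their bins: ring (112,105) in yellow, bush (260,115) in green, red sleeve (118,278) in red, blue sleeve (278,272) in blue. steel_red is unmoved at top px (169,194). The arm hides steel_blue from the top camera, but nothing reached near it.

```bash
python3 - <<'E'
from plant import arm
print(arm.sign_off())
E
```

```text
the job is handed in; nothing more can be done
None
```

I packed the caddy and handed the job in at about 32 s: the last pictures show all four parts in their own bins and steel_red where it started; the arm hid steel_blue in the last top view, but no move went near it; the hand-in returned no verdict.

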